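Assemble two stacking clay jars for drying

TASK

Put the two jars together for drying. In the middle of the wooden stand, build the wide set from the bottom up: wide jar, divided dish, wide lid; in the middle of the round plaster bat, build the narrow set: narrow jar with the small lid. Seat every piece fully home and upright, set it down without dropping it, tip none over, and leave the bottle, the brush and the turning tool where they lie.

Things in the scene. Friction and masses are not known exactly. Their poses are not given: they have to be found in the camera images.
- wide_jar: Wide jar of red clay, loose: plain open round pot with a deep hollow, outside diameter 60, height 55, wall 4, so its mouth is 52 across; 0.18 kg. Sizes in mm. Origin: centre of its underside; z up.
- dish: Divided dish of red clay, loose: shallow, a partition across its inside. 60 across, height 42: lowest 8 a tapered foot (38 across at bottom, 45 at its top) that drops into the wide jar's mouth; above it a straight side 34 high. Wall 4, mouth 52 across, partition top 12 below the rim. Seated: underside 47 above the wide jar's. 0.14 kg. Sizes in mm. Origin: centre of its underside; z up.
- wide_lid: Wide lid of red clay, loose, right way up: disc 60 across and 8 thick, round knob (20 across, 26 high) on it; below it an 8 high tapered foot (38 across at bottom, 45 at its top) that drops into the dish's mouth. Height 42: disc 8 to 16, knob 16 to 42 above the underside. Seated: underside 34 above the dish's. 0.09 kg. Sizes in mm. Origin: centre of its underside; z up.
- narrow_jar: Narrow jar of red clay, loose: plain open round pot, taller and slimmer than the wide one, outside diameter 44, height 70, wall 4, mouth 36 across; 0.13 kg. Sizes in mm. Origin: centre of its underside; z up.
- small_lid: Small lid of red clay, loose, right way up: disc 44 across and 8 thick, round knob (18 across, 26 high) on it; below it an 8 high tapered foot (23 across at bottom, 29 at its top) that drops into the narrow jar's mouth. Height 42: disc 8 to 16, knob 16 to 42 above the underside. Seated: underside 62 above the narrow jar's. 0.05 kg. Sizes in mm. Origin: centre of its underside; z up.
- stand: Small dark wooden ware stand, fixed: square top 100 x 100 mm, flat, 50 mm above the bench, on two cheeks. Origin: on the bench surface under the middle of its top; z up, x and y along its edges.
- bat: Round white plaster bat, fixed: flat disc 110 mm across, 20 mm high. Origin: centre of its underside; z up.
- bottle: Bystander, loose: white plastic jar with black screw cap, 56 across, 100 high, near the far side. Sizes in mm. Origin: centre of its underside; z up.
- brush: Bystander, loose: flat brush lying on the bench, about 170 mm long, to the robot's right. Origin: under its middle; x along it.
- turning_tool: Bystander, loose: turning tool lying on the bench, round wooden handle and steel blade with a bent end, 180 mm long, 22 mm high, to the robot's left. Origin: under its middle; x along it.

How it is judged:
By the outcome, as a careful person would: the job done as asked, in the order asked, and still so for the second after the job is handed in, with the robot touching nothing.
It also fails if it takes over 144 s, if anything falls off the work surface, if the arm or the gripper's body presses on something with over 40 N, if the wrist force passes 120 N, or if a joint passes its speed limit or range.

ROBOT

A 6-joint arm with a two-finger parallel gripper is mounted at the origin on the work surface. World frame = base frame: x ahead of the robot, y to its left, z up, the work surface at z = 0. Lengths are in m, angles in rad, forces in N, time in s.
With the tool pointing down it reaches from about 0.375 to 0.975 m from the base axis. Payload 3.8 kg.
Tool frame: the origin (TCP) lies at the very end of the fingers, on their centre line; the grasp point (between the pads) lies 19 mm behind it; z points along the fingers, y is the line along which they close (so a half turn about z gives the same grasp; the last joint's range is limited). The gripper opens to 85 mm and grips with 20 to 120 N. Pads are 22 mm wide; open, the fingers measure 114 mm over their backs; the gripper's body (76 mm by 85 mm) begins 54 mm behind the grasp point. The pads swing forward as they close: fully open they stand 13 mm farther back than shut.
Start: joints at [-1.184, 0.264, 1.604, -0, 1.274, -0.037], TCP at [0.278, -0.615, 0.231] pointing down, gripper open.
Joint ranges: [-2.63, 2.63], [-0.94, 2.18], [0.31, 2.57], [-1.31, 4.45], [0, 2.66], [-2.55, 2.55]. Speed limits (rad/s): [2.57, 2.57, 3.14, 3.14, 3.14, 3.14].

INTERFACE

Orientations are given as a unit quaternion [x, y, z, w].
In Python, from rig import status, vision, ticket gives the robot as it stands. The module is installed in compiled form; this text tells all that it offers.
- The arm moves only by the tool arm_command, never from a script. Its argument "series" is a list of rows, each a list of 7 numbers: the shift along the tool's x, y, z in mm, then the turn, a rotation vector about the tool's x, y, z in rad, then the opening, from 0 (shut) to 1 (fully open). A call has 1 to 10 rows; each row is the pose to reach, as a shift and turn from the pose commanded when the call began, along the tool's axes at that moment; what a row does not reach only later rows make up. A row lasts 1/10 s, in which the tool goes at most 50 mm and 8.59 degrees, less where a joint would pass 70% of its speed; a pose out of reach is approached as far as the arm can. A call with a gripper value outside its range is refused whole. The fingers move at their own pace and stop on an object; "grip_force" is the grip in N (left out, the last holds). Time passes only in rows, so rows that repeat a pose let the fingers close. It gives the time, the measured TCP pose, the force, the opening and the grip force at its end, in the units of the state.
- status.get_obs(): the state, without advancing time (a new reading comes with each control period).
- vision.snapshot(name): name is "scene" or "top"; returns a dict with "frame" (384x512x3 uint8, red, green, blue), "camera_matrix" (3x3 intrinsics, pixels), "pose" (4x4, takes a point from camera to world coordinates). Camera axes: x right, y down, z forward; pixel columns grow to the right and rows downward; lengths in m; the calibration is good to about 2 mm. A picture is of the moment at which its call begins. There is no depth.
- ticket.sign_off(): hands the job in; it is judged then, once.
The state is a dict: "clock": time; "q": joint angles; "dq": joint speeds; "joint_efforts": joint torques, N m; "position": TCP position; "ee_rot": TCP orientation; "force": force on the tool from outside, world axes, zero at the start; "torque": the same for the moment, N m; "gripper_width": finger opening in m; "grasp_force": force on a finger pad.
Only numpy, scipy, OpenCV 4.12 (cv2) and the standard library are available. Lean on these libraries where they do the work, as an engineer would, in place of code of your own. Each camera call takes 0.05 s, during which the arm holds its last target. There are 200 camera calls.

## Working session

There is one attempt and no reset: what is moved stays moved. The work goes in short steps, Python scripts to look and compute and a tool call to move; the robot and the scene stay as the last step left them, time stands still between calls to the robot, and variables do not carry over. Pictures are saved under pics/ and viewed, at most 17 in all, crops included, and the job is handed in when it is done.

Besides the shell and the picture viewer there is one more tool, called after "Request:" by a JSON object that holds its "fn" and its "kwargs". arm_command: Moves the arm, as the interface text tells. Its arguments: {"type":"object","properties":{"series":{"type":"array"},"grip_force":{"type":"number"}},"required":["series"]}

```bash
mkdir -p pics
python3 - <<'E'
from rig import status, vision
import cv2, numpy as np
print(status.get_obs())
for n in ("scene","top"):
    s=vision.snapshot(n); np.savez(n+"0.npz",**s)
    cv2.imwrite(f"pics/{n}0.png",cv2.resize(s["frame"][...,::-1],(800,600)))
    print(n,s["camera_matrix"].round(1).tolist(),s["pose"].round(4).tolist())
E
```

```text
{'clock': 0.0, 'q': array([-1.18388240e+00,  2.64768100e-01,  1.60538981e+00, -3.44744969e-06,
        1.27367354e+00, -3.68966853e-02]), 'dq': array([ 1.32629063e-04, -9.53866941e-04,  3.39473511e-04,  1.50361503e-04,
        3.96963602e-05,  3.46618949e-04]), 'joint_efforts': array([ 6.39274822e-04, -5.15096605e+01, -3.67317796e+01, -1.06009165e-04,
        1.28565927e-02,  1.18640909e-05]), 'position': array([ 0.27730849, -0.61460533,  0.2299434 ]), 'ee_rot': array([ 9.77631241e-01,  2.10323332e-01, -1.96528441e-04, -1.10201334e-03]), 'force': array([-0.9961899 ,  0.27145706, -0.71691135]), 'torque': array([-0.02525042,  0.0162421 , -0.04130518]), 'grasp_force': 0.0, 'gripper_width': 0.08549021641371438}
scene [[448.9, 0.0, 251.3], [0.0, 448.9, 189.7], [0.0, 0.0, 1.0]] [[-0.6609, 0.4602, -0.5928, 1.2222], [0.7504, 0.4192, -0.5111, 0.5927], [0.0133, -0.7826, -0.6223, 0.7253], [0.0, 0.0, 0.0, 1.0]]
top [[468.4, 0.0, 245.9], [0.0, 468.4, 195.2], [0.0, 0.0, 1.0]] [[-0.0105, -0.9964, 0.0845, 0.4899], [-0.9999, 0.0109, 0.0046, -0.0013], [-0.0055, -0.0845, -0.9964, 1.2058], [0.0, 0.0, 0.0, 1.0]]
```

View pics/scene0.png

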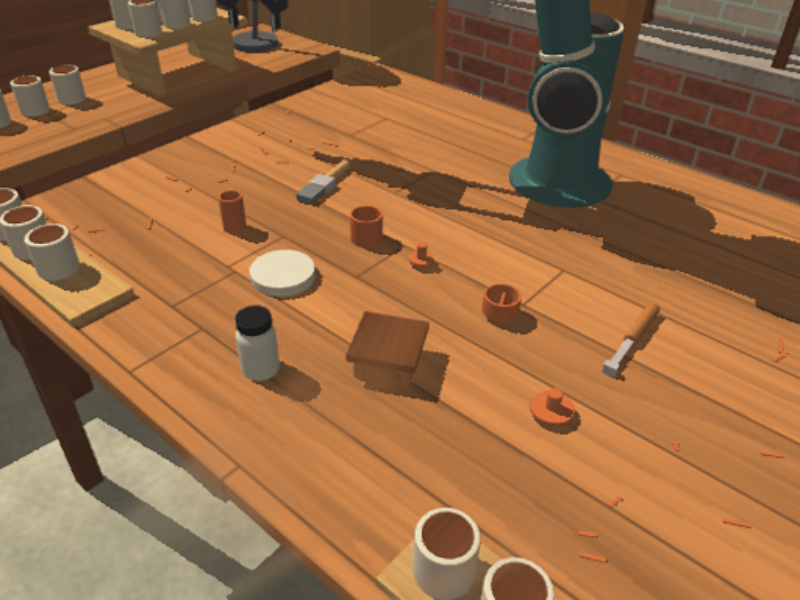

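View pics/top0.png

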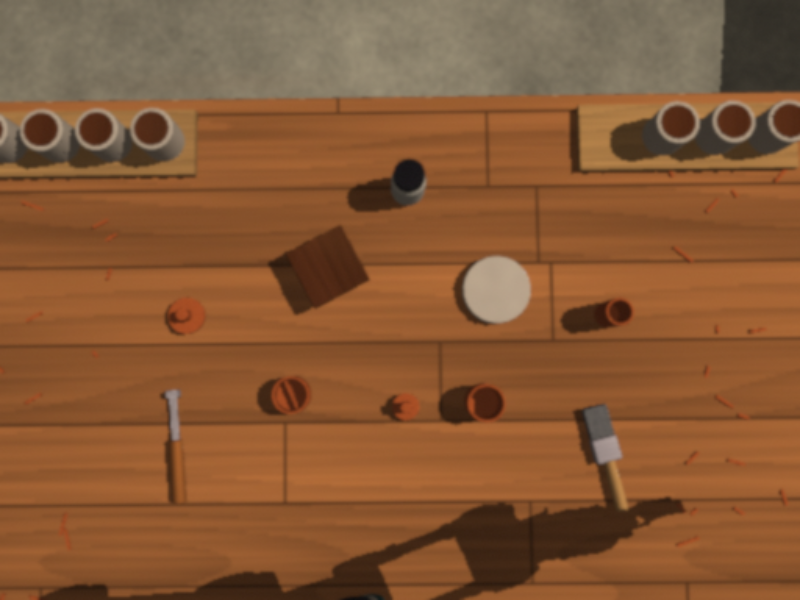

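The top view (800x600) shows these positions:

| Item | Pixel |
|---|---|
| Wide jar | (485,403) |
| Narrow jar | (619,311) |
| Dish | (290,395), partition running steeply |
| Wide lid | (186,316) |
| Small lid | (403,406) |
| Stand, rotated | (328,266) |
| Bat | (497,290) |
| Bottle | (408,180) |

The scene view shows the same pieces, all upright.

```bash
cat > h.py <<'E'
import numpy as np, cv2
def cast(s,uv,z):
    K,P=s["camera_matrix"],s["pose"]
    d=P[:3,:3]@np.linalg.inv(K)@np.array([uv[0],uv[1],1.])
    return P[:3,3]+d*(z-P[2,3])/d[2]
def proj(s,p):
    P=s["pose"]; c=s["camera_matrix"]@(P[:3,:3].T@(np.asarray(p)-P[:3,3])); return c[:2]/c[2]
def clay(f):
    h=cv2.cvtColor(f,cv2.COLOR_RGB2HSV).astype(int)
    return ((h[...,0]<=8)&(h[...,1]>150)&(h[...,2]>50)).astype(np.uint8)
def blob(m,uv,r=35):
    n,l,st,c=cv2.connectedComponentsWithStats(m)
    u,v=map(int,uv); sub=l[max(v-8,0):v+9,max(u-8,0):u+9]; ids=sub[sub>0]
    if len(ids)==0: return None
    k=np.bincount(ids).argmax()
    cs=max(cv2.findContours((l==k).astype(np.uint8),0,1)[0],key=cv2.contourArea)
    h=cv2.convexHull(cs); M=cv2.moments(h)
    return np.array([M["m10"]/M["m00"],M["m01"]/M["m00"]]),cv2.boundingRect(h),cv2.minAreaRect(h)
E
python3 - <<'E'
from h import *
T=dict(np.load("top0.npz"));S=dict(np.load("scene0.npz"))
k=.64
pt=dict(wide_jar=(485,403,.0275),narrow_jar=(619,311,.035),dish=(290,395,.025),wide_lid=(186,316,.012),small_lid=(403,406,.012))
f=T["frame"]
for n,(u,v,z) in pt.items():
    h=cv2.cvtColor(f,cv2.COLOR_RGB2HSV); print(n,h[int(v*k),int(u*k)],h[int(v*k)+6,int(u*k)+3])
print("wood",cv2.cvtColor(f,cv2.COLOR_RGB2HSV)[[200,240],[60,220]], 'stand',cv2.cvtColor(f,cv2.COLOR_RGB2HSV)[[165,170],[205,215]])
mt,ms=clay(f),clay(S["frame"])
for n,(u,v,z) in pt.items():
    b=blob(mt,(u*k,v*k)); 
    if b is None: print(n,None);continue
    p=cast(T,b[0],z); q=blob(ms,proj(S,p))
    print(n,b[0].round(1),b[1],p.round(4), None if q is None else (cast(S,q[0],z).round(4),q[1]))
g=cv2.cvtColor(f,cv2.COLOR_RGB2HSV).astype(int)
for n,m,uv,z in (("bat",(g[...,1]<80)&(g[...,2]>130),(497*k,290*k),.018),("stand",(g[...,2]<105)&(g[...,1]>120),(328*k,266*k),.05)):
    m=cv2.morphologyEx(m.astype(np.uint8),cv2.MORPH_OPEN,np.ones((3,3)))
    b=blob(m,uv); p=cast(T,b[0],z); print(n,b,p)
    if n=="stand": print([cast(T,c,z).round(4).tolist() for c in cv2.boxPoints(b[2])])
v=np.hstack([cv2.resize(np.where(m[...,None]>0,[0,255,0],s["frame"]*.6).astype(np.uint8)[100:300],(400,156)) for m,s in((mt,T),(ms,S))])
d=cv2.resize(f[140:300,80:430,::-1],(800,366),interpolation=2); cv2.imwrite("pics/m1.png",np.vstack([v,d]))
E
```

```text
wide_jar [  9 202  72] [  9 196  73]
narrow_jar [  9 207  58] [  9 197  84]
dish [  9 197 123] [  9 199 131]
wide_lid [  9 197 150] [  9 198 167]
small_lid [  9 196 135] [  9 198 161]
wood [[ 13 173 156]
 [ 12 173 156]] stand [[ 10 183  82]
 [ 10 189  77]]Traceback (most recent call last):
  File "<stdin>", line 13, in <module>
  File "h.py", line 18, in blob
    return np.array([M["m10"]/M["m00"],M["m01"]/M["m00"]]),cv2.boundingRect(h),cv2.minAreaRect(h)
                     ~~~~~~~~^~~~~~~~~
ZeroDivisionError: float division by zero
```

```bash
sed -i 's/.*return ((h\[.*/    m=((h[...,0]<=9)\&(h[...,1]>190)\&(h[...,2]>35)).astype(np.uint8); return cv2.morphologyEx(m,cv2.MORPH_OPEN,np.ones((2,2)))/' h.py
python3 - <<'E'
from h import *
T=dict(np.load("top0.npz"));S=dict(np.load("scene0.npz"))
k=.64
pt=dict(wide_jar=(485,403,.0275),narrow_jar=(619,311,.035),dish=(290,395,.025),wide_lid=(186,316,.012),small_lid=(403,406,.012))
f=T["frame"]
mt,ms=clay(f),clay(S["frame"])
for n,(u,v,z) in pt.items():
    b=blob(mt,(u*k,v*k)); 
    if b is None: print(n,None);continue
    p=cast(T,b[0],z); q=blob(ms,proj(S,p))
    print(n,b[0].round(1),b[1],p.round(4), None if q is None else (cast(S,q[0],z).round(4),q[1]))
g=cv2.cvtColor(f,cv2.COLOR_RGB2HSV).astype(int)
for n,m,uv,z in (("bat",(g[...,1]<80)&(g[...,2]>130),(497*k,290*k),.018),("stand",(g[...,2]<105)&(g[...,1]>120)&(g[...,2]>60),(328*k,266*k),.05)):
    m=cv2.morphologyEx(m.astype(np.uint8),cv2.MORPH_OPEN,np.ones((3,3)))
    b=blob(m,uv); p=cast(T,b[0],z); print(n,b,p)
    if n=="stand": print([cast(T,c,z).round(4).tolist() for c in cv2.boxPoints(b[2])])
v=np.hstack([cv2.resize(np.where(q[...,None]>0,[0,255,0],s["frame"]*.6).astype(np.uint8)[100:300],(400,156)) for q,s in((mt|m,T),(ms,S))])
d=cv2.resize(f[140:300,80:430,::-1],(800,366),interpolation=2); cv2.imwrite("pics/m1.png",np.vstack([v,d]))
E
```

```text
wide_jar [310.1 258.4] (299, 247, 23, 23) [ 0.4298 -0.1543  0.0275] None
narrow_jar [395.  200.1] (384, 193, 21, 16) [ 0.5727 -0.3686  0.035 ] None
dish [186.6 253.3] (176, 243, 23, 22) [0.4456 0.1543 0.025 ] None
wide_lid [120.  202.8] (110, 194, 21, 20) [0.5752 0.3264 0.012 ] None
small_lid [259.4 260.9] (253, 254, 15, 15) [ 0.4242 -0.0281  0.012 ] None
bat (array([317.42092368, 184.76405733]), (297, 164, 42, 42), ((317.5, 184.5), (41.0, 41.0), 90.0)) [ 0.61530093 -0.17820636  0.018     ]
stand (array([203.71978333, 172.95731264]), (174, 145, 61, 56), ((203.5000457763672, 173.00001525878906), (40.696434020996094, 53.66563034057617), 63.43495178222656)) [0.64457439 0.1084575  0.05      ]
[[0.661, 0.1915, 0.05], [0.7202, 0.0715, 0.05], [0.628, 0.0268, 0.05], [0.5696, 0.1461, 0.05]]
```

View pics/m1.png

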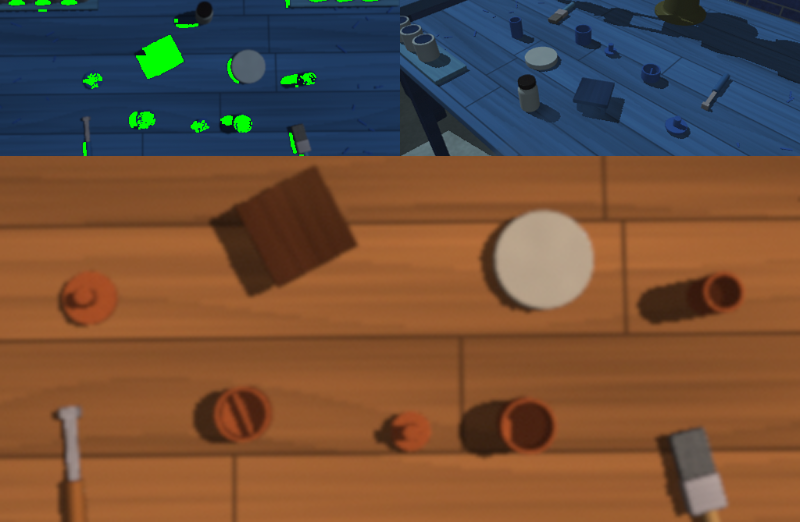

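The top masks fit the pieces. The stand mask also took in its shadow; its visible corners in the crop are (316,166), (356,244), (280,287) and (237,207). I'll start moving toward the wide jar and refine the numbers on the way.

Request:
{"fn": "arm_command", "kwargs": {"series": [[40,-45,5,0,0,0,1],[80,-85,10,0,0,0,1],[115,-125,15,0,0,0,1],[150,-162,20,0,0,0,1],[185,-200,25,0,0,0,1],[220,-240,30,0,0,0,1],[255,-278,30,0,0,0,1],[290,-316,30,0,0,0,1],[328,-357,30,0,0,0,1],[328,-357,30,0,0,0,1]], "grip_force": 40}}

```text
clock: 1.1
position: [0.4297, -0.1522, 0.2009]
ee_rot: [0.978, 0.211, -0.0, -0.0]
force: [0.3, -0.8, 0.2]
gripper_width: 0.0856
grasp_force: 0.0
```

```bash
cat >> h.py <<'E'
def go(p):  # tool shift mm from the measured pose to world p (tool down, yaw held)
    from rig import status
    from scipy.spatial.transform import Rotation as R
    o=status.get_obs(); return (R.from_quat(o["ee_rot"]).inv().apply(np.asarray(p)-o["position"])*1000).round(1)
E
python3 - <<'E'
from h import *
from rig import status
o=status.get_obs(); print(o["clock"],o["position"],o["ee_rot"].round(4),o["q"].round(2))
T=dict(np.load("top0.npz"));S=dict(np.load("scene0.npz"))
print("stand",[cast(T,(80+u/2.2857,140+(v-156)/2.2857),.05)[:2].round(4).tolist() for u,v in((316,166),(356,244),(280,287),(237,207),(297,226))])
h=cv2.cvtColor(S["frame"],cv2.COLOR_RGB2HSV)
pt=dict(wide_jar=(.4298,-.1543,.0275),narrow_jar=(.5727,-.3686,.035),dish=(.4456,.1543,.025),wide_lid=(.5752,.3264,.012),small_lid=(.4242,-.0281,.012))
ms=((h[...,0]<=9)&(h[...,1]>185)&(h[...,2]>40)).astype(np.uint8)
hh=h.astype(int)
for n,p in pt.items():
    u,v=proj(S,p); print(n,(u,v),h[int(v)+3,int(u)],h[int(v)-3,int(u)+2], h[int(v)+22,int(u)+22])
    for hm,sm in((8,180),(9,180),(10,185)):
        q=blob(((hh[...,0]<=hm)&(hh[...,1]>sm)).astype(np.uint8),(u,v))
        if q: print(hm,sm,cast(S,q[0],p[2]).round(4),q[1])
# rim centre from bounding box of top rim, jar
E
```

```text
1.1 [ 0.42966785 -0.1521523   0.20092516] [ 9.775e-01  2.108e-01 -0.000e+00 -4.000e-04] [-0.4  -0.14  2.09  0.    1.19  0.75]
stand [[0.7162, 0.0719], [0.6298, 0.0289], [0.5838, 0.1117], [0.6719, 0.1583], [0.6502, 0.093]]
wide_jar (np.float64(235.17967497959359), np.float64(143.7284410242485)) [  9 168 102] [  9 167  98] [ 13 160 203]
narrow_jar (np.float64(147.7347074533489), np.float64(134.14641063922429)) [  9 166 103] [  9 168 102] [ 13 162 200]Traceback (most recent call last):
  File "<stdin>", line 13, in <module>
  File "h.py", line 18, in blob
    return np.array([M["m10"]/M["m00"],M["m01"]/M["m00"]]),cv2.boundingRect(h),cv2.minAreaRect(h)
                     ~~~~~~~~^~~~~~~~~
ZeroDivisionError: float division by zero
```

Run:
```python
from h import *
T=dict(np.load("top0.npz"));S=dict(np.load("scene0.npz"))
pt=dict(wide_jar=(.4298,-.1543,.0275),narrow_jar=(.5727,-.3686,.035),dish=(.4456,.1543,.025),wide_lid=(.5752,.3264,.012),small_lid=(.4242,-.0281,.012))
hh=cv2.cvtColor(S["frame"],cv2.COLOR_RGB2HSV).astype(int)
for n,p in pt.items():
    u,v=proj(S,p)
    for hm in (10,11):
        try: q=blob(cv2.morphologyEx(((hh[...,0]<=hm)&(hh[...,1]>155)).astype(np.uint8),2,np.ones((3,3))),(u,v)); print(n,hm,cast(S,q[0],p[2]).round(4),q[1])
        except Exception: pass
g=cv2.cvtColor(S["frame"],cv2.COLOR_RGB2HSV)
q=blob(((g[...,1]<90)&(g[...,2]>120)).astype(np.uint8),proj(S,(.6153,-.1782,.02))); print("bat",cast(S,q[0],.012),q[1])
print("stand",[cast(S,(u*.64,v*.64),.05)[:2].round(4).tolist() for u,v in((366,314),(428,322),(415,369),(347,356))])
print(go((.43,-.1543,.02)))
```

```text
wide_jar 10 [ 0.4348 -0.1544  0.0275] (224, 132, 21, 26)
wide_jar 11 [ 0.434  -0.1551  0.0275] (224, 131, 21, 27)
narrow_jar 10 [ 0.5756 -0.3629  0.035 ] (140, 122, 17, 28)
narrow_jar 11 [ 0.5749 -0.3636  0.035 ] (140, 122, 17, 28)
dish 10 [0.451  0.1554 0.025 ] (309, 183, 24, 23)
dish 11 [0.4491 0.1547 0.025 ] (309, 181, 25, 25)
wide_lid 10 [0.5794 0.3298 0.012 ] (340, 249, 28, 24)
wide_lid 11 [0.5788 0.3289 0.012 ] (339, 248, 29, 25)
small_lid 10 [ 0.424  -0.0356  0.012 ] (262, 156, 13, 15)
small_lid 11 [ 0.4221 -0.0339  0.012 ] (262, 155, 15, 16)
bat [ 0.61642675 -0.18373305  0.012     ] (160, 160, 41, 26)
stand [[0.6376, 0.0366], [0.5894, 0.1171], [0.6782, 0.1664], [0.7222, 0.0794]]
[ -0.6   2.2 180.9]
```

Request:
{"fn": "arm_command", "kwargs": {"series": [[1,3,40,0,0,0,1],[1,3,80,0,0,0,1],[1,3,110,0,0,0,1],[1,3,135,0,0,0,1],[1,3,160,0,0,0,1],[1,3,172,0,0,0,1],[1,3,180,0,0,0,1],[1,3,180,0,0,0,1],[1,3,180,0,0,0,0.8],[1,3,180,0,0,0,0.6]]}}

```text
clock: 2.1
position: [0.4327, -0.1575, 0.0226]
ee_rot: [0.978, 0.21, 0.001, 0.0]
force: [-5.4, 2.0, 28.8]
gripper_width: 0.0598
grasp_force: 37.2
```

Request:
{"fn": "arm_command", "kwargs": {"series": [[0,0,0,0,0,0,0.4],[0,0,0,0,0,0,0.2],[0,0,0,0,0,0,0],[0,0,0,0,0,0,0],[0,0,0,0,0,0,0],[0,0,0,0,0,0,0],[0,0,0,0,0,0,0]]}}

```text
clock: 2.8
position: [0.433, -0.1576, 0.0229]
ee_rot: [0.978, 0.21, 0.001, 0.001]
force: [-1.5, 0.8, 6.2]
gripper_width: 0.0592
grasp_force: 43.4
```

Run:
```python
from h import *
from rig import vision
t=vision.snapshot("top");s=vision.snapshot("scene")
a=cv2.resize(t["frame"][190:310,230:390,::-1],(400,300));b=cv2.resize(s["frame"][80:200,150:310,::-1],(400,300))
cv2.imwrite("pics/g1.png",np.hstack([a,b]));print(go((.653,.096,.072)))
```

```text
[ 304.9 -140.7  -48.8]
```

View pics/g1.png

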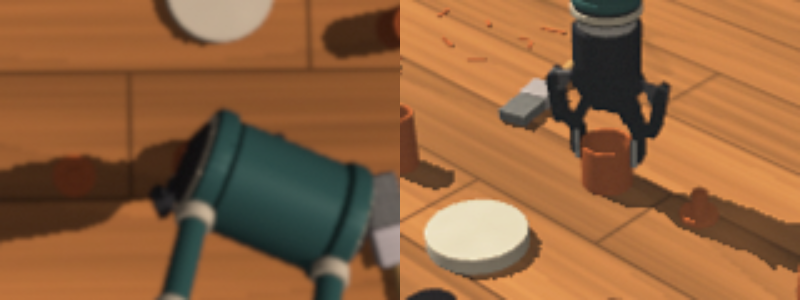

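The scene crop shows the wide jar held upright between both fingers at about (607,160).

Request:
{"fn": "arm_command", "kwargs": {"series": [[0,0,-6,0,0,0,0],[0,0,-20,0,0,0,0],[0,0,-45,0,0,0,0],[0,0,-75,0,0,0,0],[0,0,-105,0,0,0,0],[0,0,-125,0,0,0,0],[0,0,-130,0,0,0,0]]}}

```text
clock: 3.6
position: [0.4338, -0.1582, 0.1545]
ee_rot: [0.978, 0.21, 0.002, 0.002]
force: [-0.1, -0.8, -2.9]
gripper_width: 0.0592
grasp_force: 43.9
```

Request:
{"fn": "arm_command", "kwargs": {"series": [[15,-7,0,0,0,0,0],[45,-21,0,0,0,0,0],[80,-37,0,0,0,0,0],[120,-55,0,0,0,0,0],[160,-74,0,0,0,0,0],[200,-92,0,0,0,0,0],[240,-111,0,0,0,0,0],[275,-127,0,0,0,0,0],[297,-137,0,0,0,0,0],[305,-141,0,0,0,0,0]]}}

```text
clock: 4.6
position: [0.6525, 0.0987, 0.1495]
ee_rot: [0.977, 0.211, -0.001, -0.0]
force: [0.1, -0.4, -2.4]
gripper_width: 0.0593
grasp_force: 43.8
```

Request:
{"fn": "arm_command", "kwargs": {"series": [[0,0,0,0,0,0,0],[0,0,0,0,0,0,0],[0,0,0,0,0,0,0]]}}

```text
clock: 4.9
position: [0.6508, 0.0954, 0.1508]
ee_rot: [0.978, 0.21, -0.001, 0.0]
force: [-0.2, -0.1, -2.0]
gripper_width: 0.0594
grasp_force: 43.8
```

Run:
```python
from h import *
from rig import vision,status
o=status.get_obs();print(o["position"],o["gripper_width"],o["ee_rot"])
t=vision.snapshot("top");s=vision.snapshot("scene")
a=cv2.resize(t["frame"][100:240,140:300,::-1],(400,350));b=cv2.resize(s["frame"][140:280,180:340,::-1],(400,350))
cv2.imwrite("pics/g2.png",np.hstack([a,b]));print(go((.653,.096,.0735)))
```

```text
[0.65083305 0.09542202 0.150821  ] 0.059440921843448465 [ 9.77744407e-01  2.09798339e-01 -7.20816868e-04  1.04814080e-04]
[ 1.8  0.3 77.8]
```

View pics/g2.png

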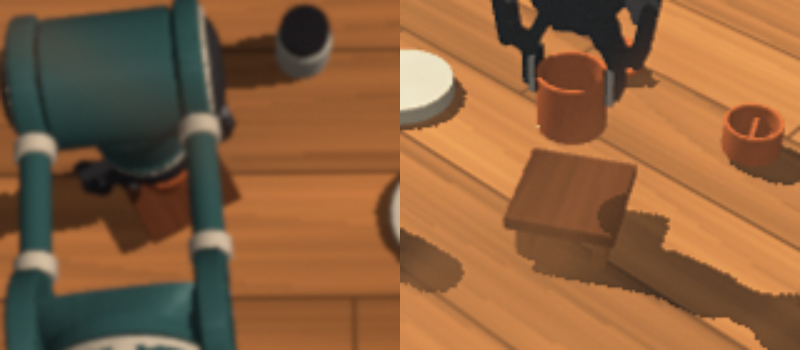

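The scene crop shows the jar held upright above the stand. I'll lower it now.

Request:
{"fn": "arm_command", "kwargs": {"series": [[2,0,10,0,0,0,0],[2,0,28,0,0,0,0],[2,0,46,0,0,0,0],[2,0,60,0,0,0,0],[2,0,68,0,0,0,0],[2,0,72,0,0,0,0],[2,0,74,0,0,0,0],[2,0,75,0,0,0,0],[2,0,75,0,0,0,0]]}}

```text
clock: 5.9
position: [0.6544, 0.0975, 0.077]
ee_rot: [0.978, 0.21, 0.001, 0.0]
force: [-1.0, -0.1, -2.6]
gripper_width: 0.0589
grasp_force: 43.8
```

Request:
{"fn": "arm_command", "kwargs": {"series": [[0,0,1,0,0,0,0],[0,0,1,0,0,0,0],[0,0,2,0,0,0,0],[0,0,2,0,0,0,0]]}}

```text
clock: 6.3
position: [0.6537, 0.0975, 0.0743]
ee_rot: [0.978, 0.21, -0.0, -0.0]
force: [0.2, -0.5, -2.8]
gripper_width: 0.0591
grasp_force: 43.8
```

Request:
{"fn": "arm_command", "kwargs": {"series": [[0,0,1,0,0,0,0],[0,0,1,0,0,0,0],[0,0,1.5,0,0,0,0],[0,0,1.5,0,0,0,0]]}}

```text
clock: 6.7
position: [0.6537, 0.0975, 0.073]
ee_rot: [0.978, 0.21, -0.0, -0.0]
force: [0.2, 0.5, -0.2]
gripper_width: 0.0593
grasp_force: 43.9
```

Request:
{"fn": "arm_command", "kwargs": {"series": [[0,0,0.5,0,0,0,0],[0,0,0.5,0,0,0,0],[0,0,0.5,0,0,0,0.72],[0,0,0.5,0,0,0,0.8],[0,0,0.5,0,0,0,0.9],[0,0,0.5,0,0,0,1],[0,0,0.5,0,0,0,1]]}}

```text
clock: 7.4
position: [0.6538, 0.0975, 0.0722]
ee_rot: [0.978, 0.21, 0.0, -0.0]
force: [-0.4, -0.0, -0.3]
gripper_width: 0.0854
grasp_force: 0.0
```

Request:
{"fn": "arm_command", "kwargs": {"series": [[0,0,-10,0,0,0,1],[0,0,-40,0,0,0,1],[0,0,-80,0,0,0,1],[0,0,-120,0,0,0,1],[0,0,-140,0,0,0,1],[0,0,-140,0,0,0,1]]}}

```text
clock: 8.0
position: [0.6569, 0.0978, 0.2187]
ee_rot: [0.978, 0.21, 0.005, 0.0]
force: [0.4, -0.1, 0.6]
gripper_width: 0.0854
grasp_force: 0.0
```

Run:
```python
from h import *
print(go((.447,.155,.18)),go((.447,.155,.011)))
```

```text
[-168.1 -138.5   36.6] [-169.8 -139.   205.6]
```

Request:
{"fn": "arm_command", "kwargs": {"series": [[-10,-8,0,0,0,0,1],[-35,-29,5,0,0,0,1],[-65,-54,10,0,0,0,1],[-95,-79,20,0,0,0,1],[-125,-104,30,0,0,0,1],[-150,-125,35,0,0,0,1],[-162,-135,35,0,0,0,1],[-165,-137,35,0,0,0,1],[-165,-137,35,0,0,0,1],[-165,-137,35,0,0,0,1]]}}

```text
clock: 9.0
position: [0.4484, 0.1544, 0.1778]
ee_rot: [0.978, 0.21, 0.001, 0.0]
force: [-0.3, -0.3, 0.3]
gripper_width: 0.0853
grasp_force: 0.0
```

Run:
```python
from h import *
from rig import vision,status
print(status.get_obs()["position"],go((.4475,.1547,.011)))
t=vision.snapshot("top");s=vision.snapshot("scene")
a=cv2.resize(t["frame"][130:270,140:300,::-1],(400,350));b=cv2.resize(s["frame"][140:280,180:340,::-1],(400,350))
cv2.imwrite("pics/g3.png",np.hstack([a,b]))
```

```text
[0.4484173  0.15441678 0.1777737 ] [ -1.   -0.7 166.8]
```

View pics/g3.png

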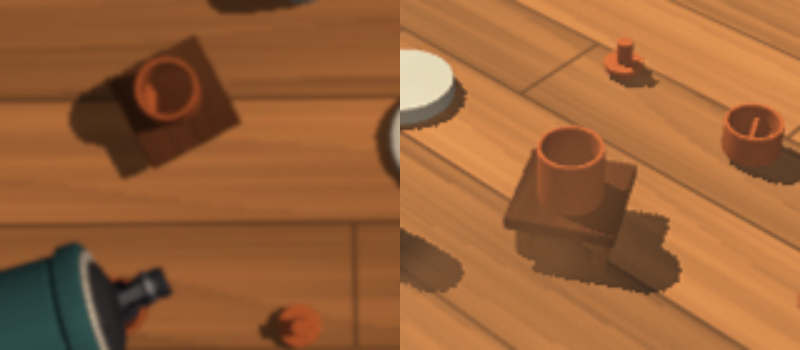

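The jar stands upright on the stand, with its rim at about (167,90) in the top crop and the stand corners around (175,101). Next is the dish.

Request:
{"fn": "arm_command", "kwargs": {"series": [[-1,-1,40,0,0,0,1],[-1,-1,80,0,0,0,1],[-1,-1,110,0,0,0,1],[-1,-1,135,0,0,0,1],[-1,-1,152,0,0,0,1],[-1,-1,160,0,0,0,1],[-1,-1,165,0,0,0,1],[-1,-1,165,0,0,0,1],[-1,-1,165,0,0,0,1]]}}

```text
clock: 10.0
position: [0.4468, 0.1552, 0.0132]
ee_rot: [0.978, 0.21, 0.001, -0.0]
force: [0.8, -0.5, 0.3]
gripper_width: 0.0853
grasp_force: 0.0
```

Request:
{"fn": "arm_command", "kwargs": {"series": [[0,0,0,0,0,0,0.9],[0,0,0,0,0,0,0.8],[0,0,0,0,0,0,0.7],[0,0,0,0,0,0,0.65],[0,0,0,0,0,0,0.4],[0,0,0,0,0,0,0.2],[0,0,0,0,0,0,0],[0,0,0,0,0,0,0],[0,0,0,0,0,0,0],[0,0,0,0,0,0,0]]}}

```text
clock: 11.0
position: [0.4462, 0.1552, 0.0134]
ee_rot: [0.978, 0.21, 0.001, -0.0]
force: [-2.9, -0.8, 6.3]
gripper_width: 0.0599
grasp_force: 41.6
```

Run:
```python
from h import *
T=dict(np.load("top0.npz"));S=dict(np.load("scene0.npz"))
print("jar rim top",cast(T,(140+167/2.5,130+90/2.5),.105),"scene",cast(S,(180+(571-400)/2.5,140+147/2.5),.105))
print("stand c",cast(T,(140+175/2.5,130+101/2.5),.05))
```

```text
jar rim top [0.65376093 0.09587644 0.105     ] scene [0.65929669 0.09961612 0.105     ]
stand c [0.65081196 0.09280356 0.05      ]
```

Request:
{"fn": "arm_command", "kwargs": {"series": [[0,0,-6,0,0,0,0],[0,0,-20,0,0,0,0],[0,0,-45,0,0,0,0],[0,0,-80,0,0,0,0],[0,0,-115,0,0,0,0],[0,0,-145,0,0,0,0],[0,0,-165,0,0,0,0],[0,0,-170,0,0,0,0],[0,0,-170,0,0,0,0]]}}

```text
clock: 11.9
position: [0.446, 0.1551, 0.183]
ee_rot: [0.978, 0.21, 0.001, -0.0]
force: [-1.0, -1.4, -1.3]
gripper_width: 0.0595
grasp_force: 43.5
```

Request:
{"fn": "arm_command", "kwargs": {"series": [[8,7,0,0,0,0,0],[28,24,0,0,0,0,0],[55,46,0,0,0,0,0],[85,71,0,0,0,0,0],[115,96,0,0,0,0,0],[140,117,0,0,0,0,0],[157,131,0,0,0,0,0],[165,138,0,0,0,0,0],[165,138,0,0,0,0,0],[165,138,0,0,0,0,0]]}}

```text
clock: 12.9
position: [0.6515, 0.0971, 0.1807]
ee_rot: [0.978, 0.21, -0.002, -0.0]
force: [-0.4, 0.3, -1.5]
gripper_width: 0.0602
grasp_force: 43.5
```

Request:
{"fn": "arm_command", "kwargs": {"series": [[0,0,0,0,0,0,0],[0,0,0,0,0,0,0],[0,0,0,0,0,0,0]]}}

```text
clock: 13.2
position: [0.6522, 0.0975, 0.1827]
ee_rot: [0.978, 0.211, 0.0, -0.0]
force: [0.0, -0.3, -1.9]
gripper_width: 0.06
grasp_force: 43.5
```

Run:
```python
from h import *
from rig import vision,status
print(go((.6537,.0975,.1104)))
s=vision.snapshot("scene")
cv2.imwrite("pics/g4.png",cv2.resize(s["frame"][110:260,170:330,::-1],(640,600)))
```

```text
[ 1.3  0.6 72.3]
```

View pics/g4.png

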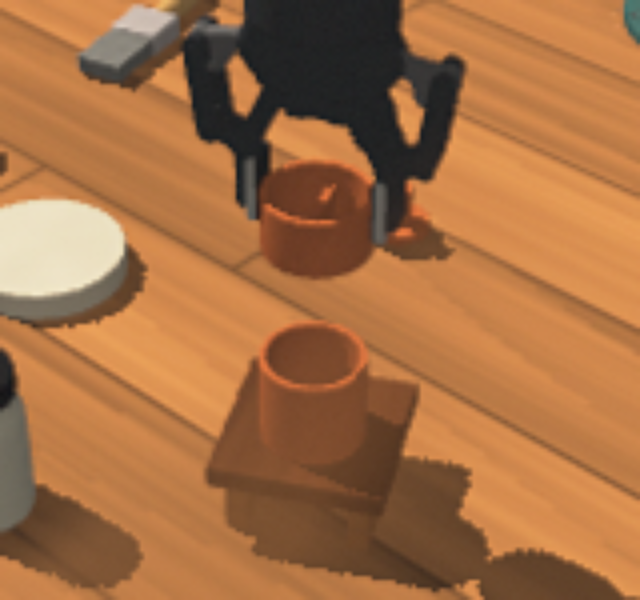

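The dish is level over the jar (dish at x≈317, jar at x≈314). I'll lower it.

Request:
{"fn": "arm_command", "kwargs": {"series": [[1,0.5,8,0,0,0,0],[1,0.5,22,0,0,0,0],[1,0.5,38,0,0,0,0],[1,0.5,50,0,0,0,0],[1,0.5,58,0,0,0,0],[1,0.5,63,0,0,0,0],[1,0.5,66,0,0,0,0],[1,0.5,68,0,0,0,0],[1,0.5,69.5,0,0,0,0],[1,0.5,69.5,0,0,0,0]]}}

```text
clock: 14.25
position: [0.6542, 0.097, 0.1131]
ee_rot: [0.978, 0.21, 0.0, 0.0]
force: [-0.9, -0.2, -0.8]
gripper_width: 0.0598
grasp_force: 43.5
```

Request:
{"fn": "arm_command", "kwargs": {"series": [[0,0,0.5,0,0,0,0],[0,0,1,0,0,0,0],[0,0,1.5,0,0,0,0],[0,0,1.5,0,0,0,0]]}}

```text
clock: 14.65
position: [0.6539, 0.097, 0.1113]
ee_rot: [0.978, 0.21, 0.0, -0.0]
force: [0.0, 0.4, -1.4]
gripper_width: 0.0595
grasp_force: 43.5
```

Request:
{"fn": "arm_command", "kwargs": {"series": [[0,0,0.5,0,0,0,0],[0,0,1,0,0,0,0],[0,0,1,0,0,0,0],[0,0,1,0,0,0,0]]}}

```text
clock: 15.05
position: [0.654, 0.097, 0.1106]
ee_rot: [0.978, 0.21, 0.0, -0.0]
force: [-0.9, 0.6, 0.8]
gripper_width: 0.0595
grasp_force: 43.7
```

Contact is at the expected seated height, so I'll release.

Request:
{"fn": "arm_command", "kwargs": {"series": [[0,0,0.3,0,0,0,0],[0,0,0.3,0,0,0,0],[0,0,0.3,0,0,0,0.72],[0,0,0.3,0,0,0,0.8],[0,0,0.3,0,0,0,0.9],[0,0,0.3,0,0,0,1],[0,0,0.3,0,0,0,1]]}}

```text
clock: 15.75
position: [0.654, 0.097, 0.1099]
ee_rot: [0.978, 0.21, -0.0, -0.0]
force: [0.0, 0.1, 0.2]
gripper_width: 0.0856
grasp_force: 0.0
```

Request:
{"fn": "arm_command", "kwargs": {"series": [[0,0,-10,0,0,0,1],[0,0,-35,0,0,0,1],[0,0,-70,0,0,0,1],[0,0,-90,0,0,0,1],[0,0,-100,0,0,0,1],[0,0,-100,0,0,0,1],[0,0,-100,0,0,0,1]]}}

```text
clock: 16.45
position: [0.6534, 0.097, 0.2092]
ee_rot: [0.978, 0.21, -0.001, -0.0]
force: [0.2, -0.6, -1.0]
gripper_width: 0.0857
grasp_force: 0.0
```

Run:
```python
from h import *
print(go((.576,.327,.12)))
```

```text
[  24.2 -241.5   89.2]
```

Request:
{"fn": "arm_command", "kwargs": {"series": [[2,-15,0,0,0,0,1],[5,-50,0,0,0,0,1],[9,-90,5,0,0,0,1],[13,-130,20,0,0,0,1],[17,-170,45,0,0,0,1],[21,-205,70,0,0,0,1],[23,-230,85,0,0,0,1],[24,-241,89,0,0,0,1],[24,-241,89,0,0,0,1],[24,-241,89,0,0,0,1]]}}

```text
clock: 17.45
position: [0.5771, 0.3263, 0.1213]
ee_rot: [0.978, 0.21, 0.0, 0.0]
force: [0.2, -0.2, -0.6]
gripper_width: 0.0854
grasp_force: 0.0
```

Run:
```python
from h import *
from rig import vision
t=vision.snapshot("top");s=vision.snapshot("scene")
a=cv2.resize(t["frame"][120:260,60:220,::-1],(400,350));b=cv2.resize(s["frame"][140:280,230:390,::-1],(400,350))
cv2.imwrite("pics/g5.png",np.hstack([a,b]));print(go((.576,.327,.018)))
```

```text
[ -1.6  -2.  104.3]
```

View pics/g5.png

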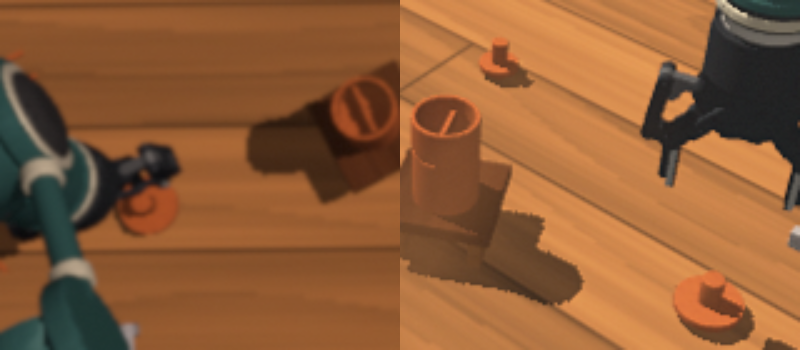

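The dish is seated flush on the jar, and the wide lid lies under the open gripper. I'll grip its knob.

Request:
{"fn": "arm_command", "kwargs": {"series": [[-1,-1,15,0,0,0,1],[-1,-1,40,0,0,0,1],[-1,-1,65,0,0,0,1],[-1,-1,85,0,0,0,1],[-1,-1,96,0,0,0,1],[-1,-1,102,0,0,0,1],[-1,-1,102,0,0,0,1],[-1,-1,102,0,0,0,0.8],[-1,-1,102,0,0,0,0.6],[-1,-1,102,0,0,0,0.5]]}}

```text
clock: 18.55
position: [0.5762, 0.3275, 0.0202]
ee_rot: [0.978, 0.21, 0.001, -0.0]
force: [-0.5, -1.0, -0.5]
gripper_width: 0.044
grasp_force: 0.0
```

Request:
{"fn": "arm_command", "kwargs": {"series": [[0,0,0,0,0,0,0.4],[0,0,0,0,0,0,0.35],[0,0,0,0,0,0,0.3],[0,0,0,0,0,0,0.25],[0,0,0,0,0,0,0.2],[0,0,0,0,0,0,0.1],[0,0,0,0,0,0,0],[0,0,0,0,0,0,0],[0,0,0,0,0,0,0],[0,0,0,0,0,0,0]], "grip_force": 30}}

```text
clock: 19.55
position: [0.5755, 0.3272, 0.0192]
ee_rot: [0.978, 0.21, 0.0, -0.0]
force: [0.1, 0.3, 2.3]
gripper_width: 0.0185
grasp_force: 29.4
```

Run:
```python
from h import *
from rig import vision,status
s=vision.snapshot("scene");print(status.get_obs()["position"])
cv2.imwrite("pics/g6.png",cv2.resize(s["frame"][200:290,300:420,::-1],(640,480)))
```

```text
[0.57555367 0.32721384 0.01921191]
```

View pics/g6.png

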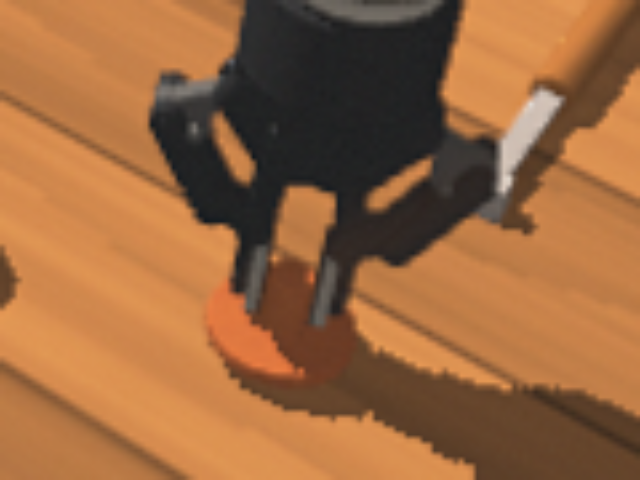

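The fingers hold the knob with the disc level. I'll lift and carry.

Request:
{"fn": "arm_command", "kwargs": {"series": [[0,0,-5,0,0,0,0],[0,0,-18,0,0,0,0],[0,0,-40,0,0,0,0],[0,0,-75,0,0,0,0],[0,0,-110,0,0,0,0],[0,0,-145,0,0,0,0],[0,0,-170,0,0,0,0],[0,0,-182,0,0,0,0],[0,0,-182,0,0,0,0]], "grip_force": 40}}

```text
clock: 20.5
position: [0.5767, 0.3276, 0.2039]
ee_rot: [0.978, 0.21, 0.002, -0.001]
force: [0.2, 0.3, -0.8]
gripper_width: 0.0187
grasp_force: 39.1
```

Request:
{"fn": "arm_command", "kwargs": {"series": [[-1,10,0,0,0,0,0],[-4,38,0,0,0,0,0],[-7,75,0,0,0,0,0],[-11,115,0,0,0,0,0],[-15,155,0,0,0,0,0],[-18,190,0,0,0,0,0],[-21,220,0,0,0,0,0],[-22,236,0,0,0,0,0],[-23,242,0,0,0,0,0],[-23,242,0,0,0,0,0]]}}

```text
clock: 21.5
position: [0.6534, 0.0966, 0.1996]
ee_rot: [0.978, 0.21, -0.001, -0.0]
force: [-0.2, 0.2, -0.8]
gripper_width: 0.0184
grasp_force: 39.2
```

Request:
{"fn": "arm_command", "kwargs": {"series": [[0,0,0,0,0,0,0],[0,0,0,0,0,0,0],[0,0,0,0,0,0,0]]}}

```text
clock: 21.8
position: [0.6537, 0.0983, 0.2011]
ee_rot: [0.977, 0.211, 0.0, -0.0]
force: [0.5, 0.5, -1.6]
gripper_width: 0.0184
grasp_force: 39.2
```

Run:
```python
from h import *
from rig import vision,status
print(go((.654,.097,.1502)))
s=vision.snapshot("scene")
cv2.imwrite("pics/g7.png",cv2.resize(s["frame"][110:260,170:330,::-1],(640,600)))
```

```text
[-0.3  1.3 50.9]
```

View pics/g7.png

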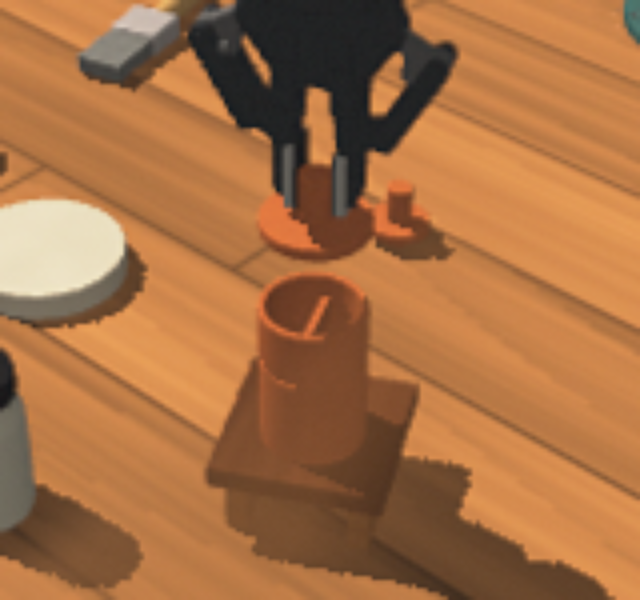

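The lid is level and in line with the stack (x≈315 for both). I'll lower it.

Request:
{"fn": "arm_command", "kwargs": {"series": [[0,1,6,0,0,0,0],[0,1,17,0,0,0,0],[0,1,28,0,0,0,0],[0,1,36,0,0,0,0],[0,1,41,0,0,0,0],[0,1,45,0,0,0,0],[0,1,47,0,0,0,0],[0,1,49,0,0,0,0],[0,1,49,0,0,0,0]]}}

```text
clock: 22.75
position: [0.6545, 0.0961, 0.152]
ee_rot: [0.978, 0.21, 0.0, 0.0]
force: [0.9, -0.6, -1.4]
gripper_width: 0.0185
grasp_force: 39.2
```

Request:
{"fn": "arm_command", "kwargs": {"series": [[0,0,0.5,0,0,0,0],[0,0,1,0,0,0,0],[0,0,1.5,0,0,0,0],[0,0,1.5,0,0,0,0]]}}

```text
clock: 23.15
position: [0.6544, 0.0961, 0.1505]
ee_rot: [0.978, 0.21, 0.0, -0.0]
force: [-0.2, 0.2, -1.7]
gripper_width: 0.0186
grasp_force: 39.2
```

Request:
{"fn": "arm_command", "kwargs": {"series": [[0,0,0.5,0,0,0,0],[0,0,1,0,0,0,0],[0,0,1,0,0,0,0],[0,0,1,0,0,0,0]]}}

```text
clock: 23.55
position: [0.6546, 0.0961, 0.1502]
ee_rot: [0.978, 0.21, 0.0, 0.0]
force: [-1.9, -0.3, 4.8]
gripper_width: 0.0187
grasp_force: 39.4
```

Request:
{"fn": "arm_command", "kwargs": {"series": [[0,0,-0.4,0,0,0,0],[0,0,-0.4,0,0,0,0.24],[0,0,-0.4,0,0,0,0.3],[0,0,-0.4,0,0,0,0.4],[0,0,-0.4,0,0,0,0.5],[0,0,-0.4,0,0,0,0.5]]}}

```text
clock: 24.15
position: [0.6543, 0.0961, 0.1497]
ee_rot: [0.978, 0.21, -0.0, -0.0]
force: [0.3, -0.3, -0.5]
gripper_width: 0.0427
grasp_force: 0.0
```

Request:
{"fn": "arm_command", "kwargs": {"series": [[0,0,-8,0,0,0,0.5],[0,0,-30,0,0,0,0.5],[0,0,-60,0,0,0,0.7],[0,0,-80,0,0,0,1],[0,0,-90,0,0,0,1],[0,0,-90,0,0,0,1]]}}

```text
clock: 24.75
position: [0.6556, 0.0963, 0.2426]
ee_rot: [0.978, 0.21, 0.002, 0.0]
force: [0.2, 0.0, -0.4]
gripper_width: 0.0855
grasp_force: 0.0
```

Run:
```python
from h import *
print(go((.574,-.3665,.24)))
```

```text
[-264.7  388.3    2. ]
```

Request:
{"fn": "arm_command", "kwargs": {"series": [[-13,19,0,0,0,0,1],[-40,58,0,0,0,0,1],[-67,98,0,0,0,0,1],[-95,138,0,0,0,0,1],[-123,179,0,0,0,0,1],[-150,219,0,0,0,0,1],[-178,260,0,0,0,0,1],[-206,301,0,0,0,0,1],[-234,342,0,0,0,0,1],[-255,373,0,0,0,0,1]]}}

```text
clock: 25.75
position: [0.5735, -0.3512, 0.2378]
ee_rot: [0.978, 0.21, -0.001, -0.001]
force: [0.2, 0.4, -0.6]
gripper_width: 0.0854
grasp_force: 0.0
```

Request:
{"fn": "arm_command", "kwargs": {"series": [[-5,8,0,0,0,0,1],[-7,10,0,0,0,0,1],[-7,10,0,0,0,0,1],[-7,10,0,0,0,0,1]]}}

```text
clock: 26.15
position: [0.5733, -0.3591, 0.2393]
ee_rot: [0.977, 0.211, -0.0, -0.001]
force: [0.0, 0.2, 0.3]
gripper_width: 0.0855
grasp_force: 0.0
```

Run:
```python
from h import *
from rig import vision,status
print(status.get_obs()["position"])
t=vision.snapshot("top");s=vision.snapshot("scene")
T=t
print("rim",cast(T,(395.9,199.5),.07))
hsv=cv2.cvtColor(s["frame"],cv2.COLOR_RGB2HSV).astype(int)
for hm in(10,11):
  q=blob(cv2.morphologyEx(((hsv[...,0]<=hm)&(hsv[...,1]>155)).astype(np.uint8),2,np.ones((3,3))),(148,136)); print(cast(s,q[0],.035),q[1])
a=cv2.resize(t["frame"][130:270,300:460,::-1],(400,350));b=cv2.resize(s["frame"][60:200,90:250,::-1],(400,350))
c=cv2.resize(s["frame"][120:220,180:340,::-1],(400,250));d=cv2.resize(t["frame"][110:210,140:300,::-1],(400,250))
cv2.imwrite("pics/g8.png",np.vstack([np.hstack([a,b]),np.hstack([d,c])]))
```

```text
[ 0.57329321 -0.3590612   0.23932803]
rim [ 0.57174634 -0.35994396  0.07      ]
[ 0.57669146 -0.36139866  0.035     ] (140, 123, 17, 27)
[ 0.57488944 -0.36348808  0.035     ] (140, 122, 17, 28)
```

View pics/g8.png

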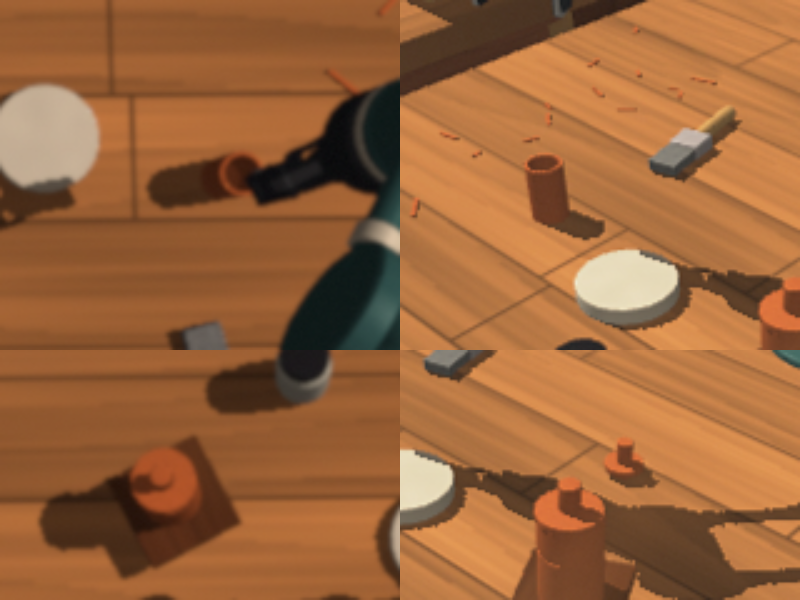

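The wide set is stacked and seated flush on the stand, and the narrow jar is under the gripper. I'll descend and grip it.

Request:
{"fn": "arm_command", "kwargs": {"series": [[0,1,40,0,0,0,1],[0,1,85,0,0,0,1],[0,1,125,0,0,0,1],[0,1,155,0,0,0,1],[0,1,180,0,0,0,1],[0,1,196,0,0,0,1],[0,1,204,0,0,0,1],[0,1,204,0,0,0,1],[0,1,204,0,0,0,0.8],[0,1,204,0,0,0,0.7]]}}

```text
clock: 27.25
position: [0.5748, -0.3625, 0.0379]
ee_rot: [0.978, 0.21, 0.001, 0.001]
force: [0.8, 0.2, 0.3]
gripper_width: 0.0603
grasp_force: 0.0
```

Request:
{"fn": "arm_command", "kwargs": {"series": [[0,0,0,0,0,0,0.65],[0,0,0,0,0,0,0.6],[0,0,0,0,0,0,0.55],[0,0,0,0,0,0,0.5],[0,0,0,0,0,0,0.45],[0,0,0,0,0,0,0.3],[0,0,0,0,0,0,0],[0,0,0,0,0,0,0],[0,0,0,0,0,0,0],[0,0,0,0,0,0,0]]}}

```text
clock: 28.25
position: [0.5738, -0.3618, 0.0365]
ee_rot: [0.978, 0.21, 0.0, 0.0]
force: [-1.4, 1.3, 5.8]
gripper_width: 0.0431
grasp_force: 40.5
```

Run:
```python
from h import *
print(go((.6145,-.180,.14)))
```

```text
[ 111.9 -148.9 -103.5]
```

Request:
{"fn": "arm_command", "kwargs": {"series": [[0,0,-5,0,0,0,0],[0,0,-18,0,0,0,0],[0,0,-40,0,0,0,0],[0,0,-65,0,0,0,0],[0,0,-85,0,0,0,0],[0,0,-97,0,0,0,0],[0,0,-102,0,0,0,0],[0,0,-102,0,0,0,0]]}}

```text
clock: 29.05
position: [0.5737, -0.3619, 0.1385]
ee_rot: [0.978, 0.21, 0.0, 0.0]
force: [-0.1, 0.2, -1.5]
gripper_width: 0.043
grasp_force: 40.8
```

Request:
{"fn": "arm_command", "kwargs": {"series": [[5,-7,0,0,0,0,0],[18,-24,0,0,0,0,0],[37,-49,0,0,0,0,0],[58,-77,0,0,0,0,0],[78,-104,0,0,0,0,0],[95,-127,0,0,0,0,0],[107,-143,0,0,0,0,0],[112,-149,0,0,0,0,0],[112,-149,0,0,0,0,0],[112,-149,0,0,0,0,0]]}}

```text
clock: 30.05
position: [0.6138, -0.1802, 0.1372]
ee_rot: [0.978, 0.21, -0.001, -0.0]
force: [-1.0, -0.8, -0.6]
gripper_width: 0.0428
grasp_force: 40.8
```

Request:
{"fn": "arm_command", "kwargs": {"series": [[0,0,0,0,0,0,0],[0,0,0,0,0,0,0],[0,0,0,0,0,0,0]]}}

```text
clock: 30.35
position: [0.6141, -0.1807, 0.1379]
ee_rot: [0.978, 0.21, 0.0, 0.0]
force: [0.4, 0.4, -0.9]
gripper_width: 0.0433
grasp_force: 40.8
```

Run:
```python
from h import *
from rig import vision
print(go((.6148,-.180,.0565)))
s=vision.snapshot("scene")
cv2.imwrite("pics/g9.png",cv2.resize(s["frame"][80:230,100:260,::-1],(640,600)))
```

```text
[ 0.9 -0.4 81.4]
```

View pics/g9.png

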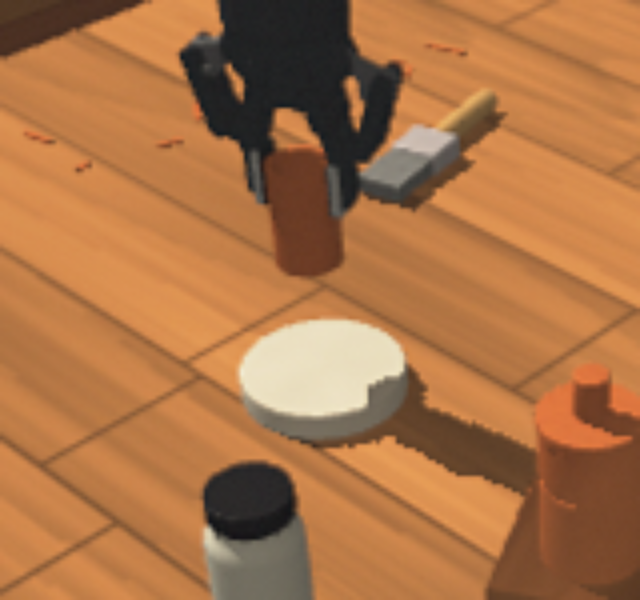

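The narrow jar is upright above the bat. I'll lower it.

Request:
{"fn": "arm_command", "kwargs": {"series": [[1,0,8,0,0,0,0],[1,0,24,0,0,0,0],[1,0,42,0,0,0,0],[1,0,57,0,0,0,0],[1,0,68,0,0,0,0],[1,0,74,0,0,0,0],[1,0,77,0,0,0,0],[1,0,79,0,0,0,0],[1,0,79,0,0,0,0]]}}

```text
clock: 31.3
position: [0.6156, -0.1795, 0.0593]
ee_rot: [0.978, 0.21, 0.0, 0.0]
force: [0.9, 0.6, -1.0]
gripper_width: 0.0428
grasp_force: 40.8
```

Request:
{"fn": "arm_command", "kwargs": {"series": [[0,0,0.5,0,0,0,0],[0,0,1,0,0,0,0],[0,0,1.5,0,0,0,0],[0,0,1.5,0,0,0,0]]}}

```text
clock: 31.7
position: [0.6152, -0.1794, 0.0575]
ee_rot: [0.978, 0.21, 0.0, 0.0]
force: [0.6, 0.2, -1.9]
gripper_width: 0.0432
grasp_force: 40.8
```

Request:
{"fn": "arm_command", "kwargs": {"series": [[0,0,0.5,0,0,0,0],[0,0,1,0,0,0,0],[0,0,1.3,0,0,0,0],[0,0,1.3,0,0,0,0]]}}

```text
clock: 32.1
position: [0.6153, -0.1794, 0.0566]
ee_rot: [0.978, 0.21, 0.0, 0.0]
force: [-1.1, 0.6, 2.9]
gripper_width: 0.0429
grasp_force: 41.1
```

Request:
{"fn": "arm_command", "kwargs": {"series": [[0,0,0,0,0,0,0.53],[0,0,0,0,0,0,0.6],[0,0,0,0,0,0,0.7],[0,0,0,0,0,0,0.85],[0,0,0,0,0,0,0.9],[0,0,0,0,0,0,0.9]]}}

```text
clock: 32.7
position: [0.6152, -0.1794, 0.056]
ee_rot: [0.978, 0.21, -0.0, -0.0]
force: [0.0, 0.5, 0.4]
gripper_width: 0.0766
grasp_force: 0.0
```

Request:
{"fn": "arm_command", "kwargs": {"series": [[0,0,-8,0,0,0,0.9],[0,0,-30,0,0,0,0.9],[0,0,-65,0,0,0,0.9],[0,0,-100,0,0,0,0.9],[0,0,-120,0,0,0,0.9],[0,0,-125,0,0,0,0.9],[0,0,-125,0,0,0,0.9]]}}

```text
clock: 33.4
position: [0.6158, -0.1796, 0.1824]
ee_rot: [0.978, 0.21, 0.001, 0.001]
force: [-0.7, 0.2, -1.5]
gripper_width: 0.0768
grasp_force: 0.0
```

Run:
```python
from h import *
print(go((.4235,-.03,.10)))
```

```text
[-114.  -215.6   81.9]
```

Request:
{"fn": "arm_command", "kwargs": {"series": [[-5,-10,0,0,0,0,0.9],[-18,-35,0,0,0,0,0.9],[-37,-70,0,0,0,0,0.9],[-57,-107,5,0,0,0,0.9],[-77,-145,25,0,0,0,0.9],[-95,-180,50,0,0,0,0.9],[-108,-204,72,0,0,0,0.9],[-114,-216,81,0,0,0,0.9],[-114,-216,81,0,0,0,0.9],[-114,-216,81,0,0,0,0.9]]}}

```text
clock: 34.4
position: [0.4235, -0.0296, 0.1005]
ee_rot: [0.978, 0.211, 0.001, 0.0]
force: [0.1, -0.5, 0.2]
gripper_width: 0.0767
grasp_force: 0.0
```

Run:
```python
from h import *
from rig import vision
t=vision.snapshot("top");s=vision.snapshot("scene")
T=dict(np.load("top0.npz"))
a=cv2.resize(t["frame"][140:290,230:390,::-1],(400,375));b=cv2.resize(s["frame"][90:240,140:300,::-1],(400,375))
cv2.imwrite("pics/g10.png",np.hstack([a,b]));print(go((.4235,-.03,.019)))
hsv=cv2.cvtColor(s["frame"],cv2.COLOR_RGB2HSV).astype(int)
for hm in(10,11):
  m=cv2.morphologyEx(((hsv[...,0]<=hm)&(hsv[...,1]>155)).astype(np.uint8),2,np.ones((2,2)))
  q=blob(m,proj(s,(.4235,-.03,.012))); print(cast(s,q[0],.016),q[1:])
```

```text
[-1.5 -0.8 82.5]
[ 0.42974479 -0.02490236  0.016     ] ((263, 157, 15, 15), ((269.10003662109375, 164.7000274658203), (14.758047103881836, 12.969193458557129), 63.43495178222656))
[ 0.42843274 -0.02492551  0.016     ] ((263, 156, 15, 16), ((270.0, 163.5), (15.0, 14.0), 90.0))
```

View pics/g10.png

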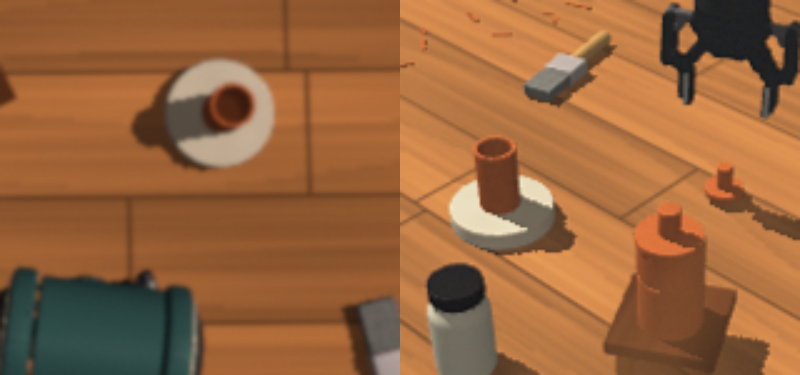

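The narrow jar stands centred on the bat, and the small lid is at about (724,190) below the gripper. I'll grip its knob.

Request:
{"fn": "arm_command", "kwargs": {"series": [[0,-1,12,0,0,0,0.9],[0,-1,32,0,0,0,0.9],[0,-1,52,0,0,0,0.9],[0,-1,68,0,0,0,0.9],[0,-1,77,0,0,0,0.9],[0,-1,81,0,0,0,0.8],[0,-1,81,0,0,0,0.7],[0,-1,81,0,0,0,0.6],[0,-1,81,0,0,0,0.5],[0,-1,81,0,0,0,0.45]]}}

```text
clock: 35.5
position: [0.4227, -0.0285, 0.0198]
ee_rot: [0.978, 0.21, 0.001, 0.0]
force: [-0.2, 0.4, -0.7]
gripper_width: 0.0386
grasp_force: 0.0
```

Request:
{"fn": "arm_command", "kwargs": {"series": [[0,0,0,0,0,0,0.4],[0,0,0,0,0,0,0.35],[0,0,0,0,0,0,0.3],[0,0,0,0,0,0,0.25],[0,0,0,0,0,0,0.2],[0,0,0,0,0,0,0.1],[0,0,0,0,0,0,0],[0,0,0,0,0,0,0],[0,0,0,0,0,0,0],[0,0,0,0,0,0,0]], "grip_force": 35}}

```text
clock: 36.5
position: [0.4221, -0.0285, 0.0192]
ee_rot: [0.978, 0.21, 0.0, 0.0]
force: [-1.5, 0.1, 2.4]
gripper_width: 0.0165
grasp_force: 34.1
```

Run:
```python
from h import *
print(go((.6153,-.1794,.175)))
```

```text
[ 114.1  217.  -155.8]
```

Request:
{"fn": "arm_command", "kwargs": {"series": [[0,0,-5,0,0,0,0],[0,0,-18,0,0,0,0],[0,0,-40,0,0,0,0],[0,0,-70,0,0,0,0],[0,0,-105,0,0,0,0],[0,0,-135,0,0,0,0],[0,0,-150,0,0,0,0],[0,0,-155,0,0,0,0],[0,0,-155,0,0,0,0]]}}

```text
clock: 37.4
position: [0.4223, -0.0285, 0.1745]
ee_rot: [0.978, 0.21, 0.001, 0.0]
force: [0.2, -0.9, -1.4]
gripper_width: 0.0165
grasp_force: 34.1
```

Request:
{"fn": "arm_command", "kwargs": {"series": [[5,10,0,0,0,0,0],[18,35,0,0,0,0,0],[37,71,0,0,0,0,0],[58,110,0,0,0,0,0],[78,150,0,0,0,0,0],[95,183,0,0,0,0,0],[107,206,0,0,0,0,0],[113,217,0,0,0,0,0],[113,217,0,0,0,0,0],[113,217,0,0,0,0,0]]}}

```text
clock: 38.4
position: [0.613, -0.1792, 0.1726]
ee_rot: [0.978, 0.21, -0.001, -0.001]
force: [0.0, 0.4, -0.4]
gripper_width: 0.0166
grasp_force: 34.2
```

Request:
{"fn": "arm_command", "kwargs": {"series": [[0,0,0,0,0,0,0],[0,0,0,0,0,0,0],[0,0,0,0,0,0,0]]}}

```text
clock: 38.7
position: [0.6138, -0.1791, 0.1745]
ee_rot: [0.978, 0.211, 0.0, 0.0]
force: [-0.4, 0.0, -0.7]
gripper_width: 0.0166
grasp_force: 34.2
```

Run:
```python
from h import *
from rig import vision
print(go((.6143,-.1798,.1012)))
s=vision.snapshot("scene")
cv2.imwrite("pics/g11.png",cv2.resize(s["frame"][80:200,120:248,::-1],(640,600)))
```

```text
[ 0.1  0.8 73.3]
```

View pics/g11.png

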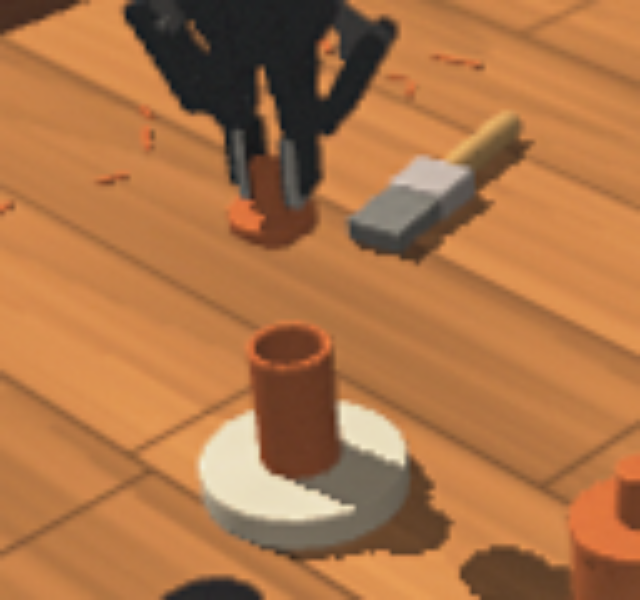

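Run:
```python
from h import *
S=dict(np.load("scene0.npz"))
c=cast(S,(120+291/5,80+347/5),.09); l=cast(S,(120+273/5,80+215/5),.1713); 
print(c,l)
```

```text
[ 0.61867329 -0.17628763  0.09      ] [ 0.62464435 -0.17188444  0.1713    ]
```

Request:
{"fn": "arm_command", "kwargs": {"series": [[0,0.5,8,0,0,0,0],[0,0.5,22,0,0,0,0],[0,0.5,38,0,0,0,0],[0,0.5,50,0,0,0,0],[0,0.5,58,0,0,0,0],[0,0.5,63,0,0,0,0],[0,0.5,66,0,0,0,0],[0,0.5,68,0,0,0,0],[0,0.5,70,0,0,0,0],[0,0.5,70,0,0,0,0]]}}

```text
clock: 39.75
position: [0.6146, -0.1803, 0.1043]
ee_rot: [0.978, 0.21, 0.0, 0.0]
force: [0.7, -0.3, -0.5]
gripper_width: 0.0163
grasp_force: 34.2
```

Request:
{"fn": "arm_command", "kwargs": {"series": [[0,0,1,0,0,0,0],[0,0,1.5,0,0,0,0],[0,0,2,0,0,0,0],[0,0,2,0,0,0,0]]}}

```text
clock: 40.15
position: [0.6145, -0.1803, 0.1021]
ee_rot: [0.978, 0.21, 0.0, 0.0]
force: [-0.3, 0.7, -0.1]
gripper_width: 0.0166
grasp_force: 34.2
```

Request:
{"fn": "arm_command", "kwargs": {"series": [[0,0,0.5,0,0,0,0],[0,0,1,0,0,0,0],[0,0,1.3,0,0,0,0],[0,0,1.3,0,0,0,0]]}}

```text
clock: 40.55
position: [0.6147, -0.1802, 0.1013]
ee_rot: [0.978, 0.21, 0.0, 0.0]
force: [-2.2, 0.9, 4.0]
gripper_width: 0.0169
grasp_force: 34.7
```

Contact is at 0.1013 m and the seated height should be 0.1012 m, so I'll release and retreat.

Request:
{"fn": "arm_command", "kwargs": {"series": [[0,0,-0.3,0,0,0,0],[0,0,-0.3,0,0,0,0.22],[0,0,-0.3,0,0,0,0.3],[0,0,-0.3,0,0,0,0.4],[0,0,-0.3,0,0,0,0.5],[0,0,-0.3,0,0,0,0.5]]}}

```text
clock: 41.15
position: [0.6145, -0.1802, 0.1009]
ee_rot: [0.978, 0.21, -0.0, -0.0]
force: [-0.2, 0.3, 0.2]
gripper_width: 0.043
grasp_force: 0.0
```

Request:
{"fn": "arm_command", "kwargs": {"series": [[0,0,-8,0,0,0,0.5],[0,0,-30,0,0,0,0.5],[0,0,-65,0,0,0,0.5],[0,0,-100,0,0,0,0.5],[0,0,-120,0,0,0,0.5],[0,0,-120,0,0,0,0.5]]}}

```text
clock: 41.75
position: [0.6172, -0.1812, 0.2268]
ee_rot: [0.978, 0.21, 0.004, 0.002]
force: [0.6, -0.9, 0.5]
gripper_width: 0.0426
grasp_force: 0.0
```

Request:
{"fn": "arm_command", "kwargs": {"series": [[-20,20,0,0,0,0,0.5],[-50,45,0,0,0,0,0.5],[-85,75,0,0,0,0,0.5],[-120,105,0,0,0,0,0.5],[-150,130,0,0,0,0,0.5],[-165,145,0,0,0,0,0.5],[-170,150,0,0,0,0,0.5],[-170,150,0,0,0,0,0.5],[-170,150,0,0,0,0,0.5],[-170,150,0,0,0,0,0.5]]}}

```text
clock: 42.75
position: [0.5218, -0.3855, 0.2208]
ee_rot: [0.977, 0.211, -0.0, -0.0]
force: [1.2, 0.4, -1.0]
gripper_width: 0.0429
grasp_force: 0.0
```

Run:
```python
from h import *
from rig import vision
t=vision.snapshot("top");s=vision.snapshot("scene")
a=cv2.resize(t["frame"][100:260,150:360,::-1],(400,305));b=cv2.resize(s["frame"][90:250,130:340,::-1],(400,305))
cv2.imwrite("pics/g12.png",np.hstack([a,b]))
```

```text
(no output)
```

View pics/g12.png

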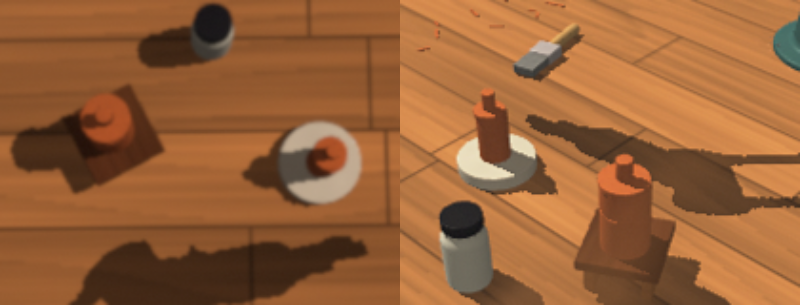

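Both sets stand upright, centred and seated, and the bottle and brush are where they were. I'll hand in.

```bash
python3 -c "
from rig import ticket; print(ticket.sign_off())"
```

```text
the job is handed in; nothing more can be done
None
```

Both sets are built, and the job is handed in: wide jar, dish and wide lid on the stand, narrow jar and small lid on the bat, all looking upright and seated in the last pictures; the bottle, brush and turning tool were not touched.

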